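Gauge the contact press and hold it closed

ROBOT

A 7-joint arm with a two-finger parallel gripper is mounted at the origin on a cart in front of the work surface, level with it; the furniture and walls round the work are solid. World frame = base frame: x ahead of the robot, y to its left, z up, the work surface at z = 0. Lengths are in m, angles in rad, forces in N, time in s.
With the tool pointing down it reaches from about 0.425 to 0.95 m from the base axis. Payload 4.7 kg.
Tool frame: the origin (TCP) lies midway between the tips of the shut fingers; the grasp point (between the pads) lies arm.pinch_z behind it (arm.pinch_z is the distance from the TCP to the grasp point, in m); z points along the fingers, y is the line along which they close (so a half turn about z gives the same grasp; the last joint's range is limited). The gripper opens to 85 mm and grips with 20 to 120 N. Pads are 22 mm wide; open, the fingers measure 114 mm over their backs; the gripper's body (76 mm by 85 mm) begins 54 mm behind the grasp point. The pads swing forward as they close: fully open they stand 13 mm farther back than shut.
Start: joints at [-1.367, 0.469, -0.049, 1.532, 0.024, 1.141, -0.082], TCP at [0.156, 0.657, 0.195] pointing down, gripper open.
Joint ranges: [-2.59, 2.59], [-0.33, 1.99], [-1.39, 1.29], [0.1, 2.45], [-1.04, 4.18], [0.21, 1.99], [-2.66, 2.66]. Speed limits (rad/s): [2.57, 2.57, 3.14, 3.14, 3.14, 3.14, 3.14].

INTERFACE

Orientations are given as a unit quaternion [w, x, y, z].
In Python, from plant import arm gives the robot as it stands.
- The arm moves only by the shell command python3 -m handwheel 'ROWS' [FORCE]. ROWS is a JSON object of lists of equal length, an entry for each row: "linear": the shift along the tool's x, y, z in units of 30 mm (1.0 is 30 mm), a list of three; "turn": the turn about the tool's z in rad; "jaw": the opening in per cent of the stroke, from 0 (shut) to 100 (fully open). A call has exactly 5 rows; each row shifts and turns the commanded pose from where the row before left it, along the tool's axes as they then stand; what a row does not reach is not made up. A row lasts 1/10 s, in which the tool goes at most 50 mm and 8.59 degrees, less where a joint would pass 70% of its speed; a pose out of reach is approached as far as the arm can. A call is refused whole if a number of a shift passes 1 or a number of a turn 0.15, either way. A call with a gripper value outside its range is refused whole. The fingers move at their own pace and stop on an object; FORCE is the grip in N (left out, the last holds). Time passes only in rows, so rows that do not move let the fingers close, or fill a call up. It gives the time, the measured TCP pose, the force, the opening and the grip force at its end, in the units of the state.
- arm.read_state(): the state, without advancing time (a new reading comes with each control period).
- arm.camera(name): name is "scene" or "top" or "wrist"; returns a dict with "color" (400x640x3 uint8, red, green, blue), "fx", "fy", "cx", "cy" (pixels), "R" (3x3) and "t" (3): a world point X has camera coordinates R X + t; the wrist camera has in their place "tool_from_camera" (4x4, takes a point from camera to tool coordinates, whose origin is the TCP and whose axes are the flange's). Camera axes: x right, y down, z forward; pixel columns grow to the right and rows downward; lengths in m; the calibration is good to about 2 mm. A picture is of the moment at which its call begins: read the wrist's pose just before it. There is no depth.
- arm.close_job(): hands the job in; it is judged then, once.
The state is a dict: "clock": time; "joint_positions": joint angles; "dq": joint speeds; "joint_torque": joint torques, N m; "position": TCP position; "ee_rot": TCP orientation; "ft_force": force on the tool from outside, world axes, zero at the start; "torque": the same for the moment, N m; "finger_gap": finger opening in m; "grasp_force": force on a finger pad.
Only numpy, scipy, OpenCV 4.12 (cv2) and the standard library are available. Lean on these libraries where they do the work, as an engineer would, in place of code of your own. Each camera call takes 0.05 s, during which the arm holds its last target. There are 200 camera calls.

TASK

Check the contact gap of the small test press: take the gauge out of its wooden stand, push its blade down into the slot of the press's contact block until the shoulder of the grip sits on the block, and let go of it. Then flip the safety catch outward so that it lies open, and only then pull the sprung bail lever toward the front of the press as far as it goes. Finish while still holding the lever there with the gripper, the gauge fully seated, and leave the solder reel and the screw dish where they are.

Things in the scene. Friction and masses are not known exactly. Their poses are not given: they have to be found in the camera images.
- press: contact test press, fixed to the bench: aluminium base plate 180 x 180 x 12 mm (local x -90..90, y -108..72 mm) carrying a steel contact block, a sprung bail lever and a safety catch. Origin on the bench top under the press; z up, -x is the front (contact block), +x the rear, -y the catch side. Black plunger guide behind the block (local x -20..2, y -22..22 mm, top 32 mm high); bearing cheeks of the lever at local x 15..45, y +-39..47 mm, 44 mm high.
- slot_mouth (a point): centre of the slot mouth on the flat top of the contact block, at local (-50, 0, 50) mm of the press, axes as the press. Block 40 (x) x 56 (y) mm, top 50 mm above the bench. Slot 7 mm (x) x 23 mm (y), straight down, 34 mm deep, with a 3 mm chamfer round the mouth.
- gauge: loose flat gauge, about 40 to 85 g, standing upright in the stand. Steel blade 4 mm thick (own x) x 20 mm wide (own y) x 30 mm long below a black ribbed grip 12 mm (x) x 36 mm (y) x 36 mm high. Origin at the blade's lower end, z up the gauge; blade z 0..30 mm, grip z 30..66 mm. The same after a half turn about z.
- gauge_shoulder (a point): underside of the gauge's grip (the shoulder), on the gauge's axis 30 mm above the blade's end; it rests on the block top when fully inserted
- gauge_stand: wooden block 56 (x) x 64 (y) x 42 mm high, fixed to the bench, with a slot 7 x 23 mm (long along its y) in which the gauge stands, shoulder on the top face. Origin under its centre.
- catch (a joint): safety catch hinge, rad: 0 = upright, locked (its hook stands in front of the right lever arm and stops the lever after about 0.04 rad; a small lug on the arm strikes the hook); grows as it flips outward to the press's -y side; 1.5 = fully open, lying out past the base plate. Stays where left when nearly upright; tipped beyond about 0.8 rad it falls open by itself. Light: under 1 N at the tab.
- catch_tab (a point): centre of the upright steel thumb tab of the catch, 70 mm above the hinge line along the tab (105 mm above the bench when locked). Tab 22 mm long (press x) x 8 mm thick x 36 mm high, its end 8 mm above this point; locked, it stands at local x 0, y -90 mm of the press, free on both sides and above. Below it the catch widens to a plate (press x -11..41 mm) up to 44 mm above the hinge line; the inward hook is on that plate at local x 28..41 mm.
- catch_hinge (a point): point on the catch's hinge line, local (0, -90, 35) mm of the press; the line runs along the press's x
- lever (a joint): bail lever hinge, rad: 0 = rest, leaning 0.5 rad back from upright; grows as the bar is pulled to the front (-x of the press); 0.75 = forward stop, leaning 0.25 rad forward. Spring returns it when let go: about 2 N at the bar at rest, about 8 N at the stop.
- lever_grip (a point): middle of the lever's round cross bar: 15 mm thick, along the press's y, with 100 mm free between the two lever arms (arms 12 x 8 mm at local y +-55 mm). 120 mm from the hinge line; about 135 mm above the bench at rest, 146 mm at the stop.
- lever_hinge (a point): point on the lever's hinge line, local (30, 0, 30) mm of the press; the line runs along the press's y
- solder_reel: loose reel of solder with teal flanges, 77 x 57 x 32 mm, a bystander; origin under its centre
- screw_dish: loose round metal dish, 65 mm across, 14 mm high, a bystander; origin under its centre
There are look-alikes about, which are no part of the job. What is meant by the gauge is not green or red, and is the smaller of those in its own colour.

How it is judged:
By the outcome, as a careful person would: the job done as asked, in the order asked, and still so for the second after the job is handed in, while the arm keeps its last pose, push and grip.
It also fails if it takes over 51 s, if anything falls off the work surface, if the arm or the gripper's body presses on something with over 40 N, if the wrist force passes 120 N, or if a joint passes its speed limit or range.

## Working session

There is one attempt and no reset: what is moved stays moved. The work goes in short steps, Python scripts to look and compute and a shell command to move; the robot and the scene stay as the last step left them, time stands still between calls to the robot, and variables do not carry over. Pictures are saved under pics/ and viewed, at most 10 in all, crops included, and the job is handed in when it is done.

```bash
mkdir -p pics; ls
python3 - <<'E'
from plant import arm
import cv2,numpy as np,pickle
s=arm.read_state(); print(s['clock'],s['position'],s['ee_rot'],arm.pinch_z,s['finger_gap'])
d={}
for n in('scene','top','wrist'):
    c=arm.camera(n); d[n]=c; cv2.imwrite(f'pics/{n}0.png',c['color'][:,:,::-1])
    print(n,c['fx'],c['cx'],c['cy'])
pickle.dump(d,open('cams0.pkl','wb'))
im=np.vstack([d['scene']['color'],d['top']['color']])[:,:,::-1]
cv2.imwrite('pics/a.png',cv2.resize(d['scene']['color'][:,:,::-1],(800,500)))
cv2.imwrite('pics/b.png',cv2.resize(d['top']['color'][:,:,::-1],(800,500)))
print(d['wrist'].get('tool_from_camera'))
E
```

```text
pics
0.0 [0.15557179 0.65612886 0.19373821] [-7.07286369e-05  1.16106815e-01  9.93236216e-01 -1.01095825e-03] 0.0187 0.08579893834412525
scene 376.2389461729649 319.6115701693138 201.68186400428462
top 425.79774998154295 319.2379187792553 193.19510668862574
wrist 325.0897750625806 319.30736228376765 200.78223169054587
[[-8.08045655e-04 -9.52808715e-01 -3.03570255e-01  7.78561084e-02]
 [ 9.99999414e-01 -9.88655134e-04  4.41262094e-04 -3.64407642e-04]
 [-7.20564660e-04 -3.03569721e-01  9.52808955e-01 -1.80298871e-01]
 [ 0.00000000e+00  0.00000000e+00  0.00000000e+00  1.00000000e+00]]
```

View pics/a.png

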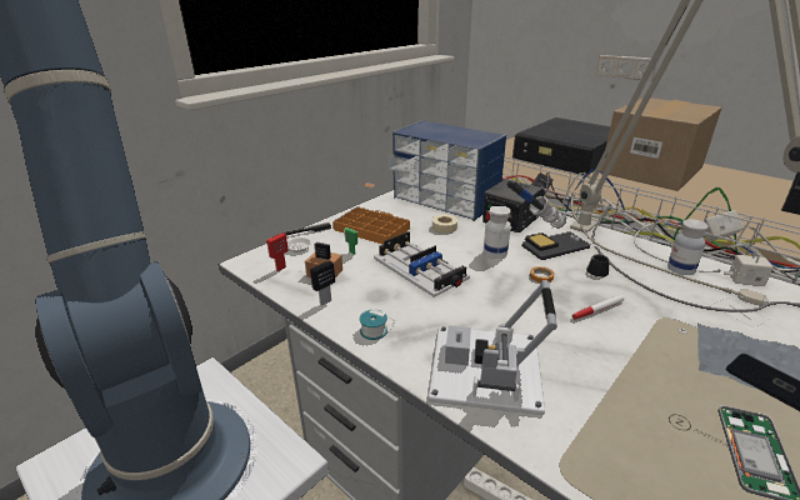

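View pics/b.png

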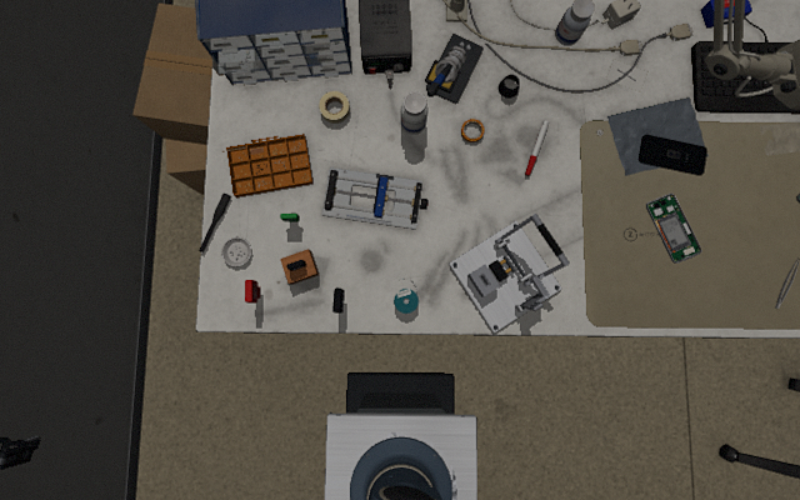

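The scene view shows look-alikes (800x500 pixels): black in the wooden stand (322,250), a larger black one (322,280), red (278,248) and green (351,238). The one in the stand fits, being black and the smaller. I'll confirm it in an enlarged crop and measure from that.

Run:
```python
import cv2,numpy as np,pickle
d=pickle.load(open('cams0.pkl','rb'))
def crop(n,x0,y0,w,h,W,H): return cv2.resize(d[n]['color'][y0:y0+h,x0:x0+w,::-1],(W,H),interpolation=cv2.INTER_CUBIC)
# top: stand area and press area ; scene: stand area and press
a=crop('top',190,190,100,75,400,300); b=crop('top',355,165,100,100,400,400)[:, :]
c=crop('scene',205,170,100,75,400,300)
b=crop('top',355,168,107,100,642,600)
cv2.imwrite('pics/c.png',np.hstack([np.vstack([a,c])]))
cv2.imwrite('pics/d.png',b)
```

```text
(no output)
```

View pics/c.png

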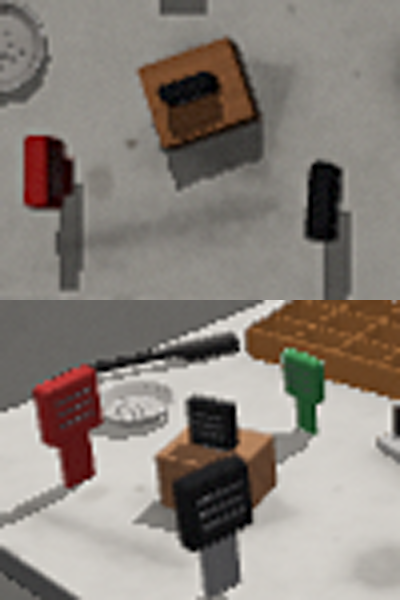

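View pics/d.png

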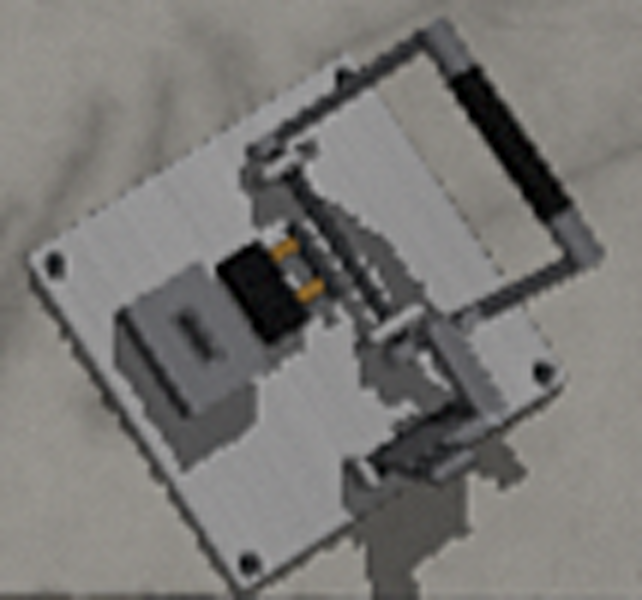

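The crops confirm the gauge. The black one in the stand, with its top at (189,88) in crop c, is clearly smaller than the free-standing black one at (323,200). In crop d the slot is at (198,335), the plate corners are at (28,262), (240,590), (565,385) and (350,58), and the lever bar is at (510,143).

```bash
cat > h.py <<'E'
import numpy as np,pickle,cv2
from scipy.optimize import least_squares
from scipy.spatial.transform import Rotation as Ro
def proj(c,X):
    p=np.asarray(X)@np.array(c['R']).T+np.array(c['t']); return np.c_[c['fx']*p[:,0]/p[:,2]+c['cx'],c['fy']*p[:,1]/p[:,2]+c['cy']]
def back(c,uv,z):
    R=np.array(c['R']);o=-R.T@np.array(c['t']);uv=np.atleast_2d(uv)
    v=np.c_[(uv[:,0]-c['cx'])/c['fx'],(uv[:,1]-c['cy'])/c['fy'],np.ones(len(uv))]@R
    return o+v*((z-o[2])/v[:,2])[:,None]
def W(p,L): # planar pose x,y,th
    L=np.asarray(L,float);c,s=np.cos(p[2]),np.sin(p[2]);return np.c_[p[0]+c*L[:,0]-s*L[:,1],p[1]+s*L[:,0]+c*L[:,1],L[:,2]]
def fit(c,L,uv,p0):
    r=least_squares(lambda p:(proj(c,W(p,L))-uv).ravel(),p0);return r.x,r.fun.reshape(-1,2)
def wristcam(s,c):
    R=Ro.from_quat(np.roll(s['ee_rot'],-1)).as_matrix();T=np.eye(4);T[:3,:3]=R;T[:3,3]=s['position']
    M=np.linalg.inv(T@np.array(c['tool_from_camera']));c=dict(c);c['R']=M[:3,:3];c['t']=M[:3,3];return c
def deltas(s,xyz): # world tcp target -> tool-frame units
    R=Ro.from_quat(np.roll(s['ee_rot'],-1)).as_matrix();return R.T@(np.asarray(xyz)-s['position'])/.03
E
python3 - <<'E'
from h import *
c=pickle.load(open('cams0.pkl','rb'))['top']
o=np.array([355,168])-.0
f=lambda a:np.array(a,float)/6+o
L=np.array([[-90,72,12],[-90,-108,12],[90,-108,12],[90,72,12],[-50,0,50],[-10-0,0,32]])/1e3
uv=f([[28,262],[240,590],[565,385],[350,58],[198,335],[265,292]])
a=back(c,uv,.02);print(a)
for th in(-.6,-1,2.6,1):
    p,r=fit(c,L,uv,[a[:,0].mean(),a[:,1].mean(),th]);
    print(p,np.abs(r).max())
    if np.abs(r).max()<3:
        print(r.round(1)); print('slot,tab,lever0,lever1',W(p,np.array([[-50,0,50],[0,-90,105],[30+120*np.sin(.5),0,135],[30-120*np.sin(.25),0,146]])/1e3).round(4))
g=lambda a:np.array(a,float)/4+[190,190]
L=np.array([[-28,32,42],[28,32,42],[28,-32,42],[-28,-32,42]])/1e3
uv=g([[137,70],[232,38],[258,123],[160,148]])
a=back(c,uv,.042);print(a.round(4),np.linalg.norm(np.diff(a,axis=0),axis=1),a.mean(0))
print('grip top',back(c,g([[158,91],[218,78]]),.078), 'bystanders',back(c,np.array([[405,300],[237,252],[250,291],[338,299],[289,217]])*.8,.02).round(3))
E
```

```text
[[ 0.47021896 -0.10334412  0.02      ]
 [ 0.32464618 -0.19727331  0.02      ]
 [ 0.41712346 -0.34496229  0.02      ]
 [ 0.56555064 -0.25119553  0.02      ]
 [ 0.43794318 -0.17996778  0.02      ]
 [ 0.45769949 -0.2105231   0.02      ]]
[ 0.46100263 -0.21645181 -1.00539522] 1.0747209783345113
[[-0.8 -0.9]
 [-0.1  1.1]
 [ 1.1 -0.2]
 [ 0.3 -1.1]
 [-0.3  0.6]
 [-0.1  0.4]]
slot,tab,lever0,lever1 [[ 0.4342 -0.1742  0.05  ]
 [ 0.385  -0.2647  0.105 ]
 [ 0.5079 -0.2904  0.135 ]
 [ 0.4612 -0.2167  0.146 ]]
[ 0.46100263 -0.21645181 -1.00539522] 1.0747209265734057
[[-0.8 -0.9]
 [-0.1  1.1]
 [ 1.1 -0.2]
 [ 0.3 -1.1]
 [-0.3  0.6]
 [-0.1  0.4]]
slot,tab,lever0,lever1 [[ 0.4342 -0.1742  0.05  ]
 [ 0.385  -0.2647  0.105 ]
 [ 0.5079 -0.2904  0.135 ]
 [ 0.4612 -0.2167  0.146 ]]
[ 0.46100263 -0.21645181  5.27779008] 1.074720784341963
[[-0.8 -0.9]
 [-0.1  1.1]
 [ 1.1 -0.2]
 [ 0.3 -1.1]
 [-0.3  0.6]
 [-0.1  0.4]]
slot,tab,lever0,lever1 [[ 0.4342 -0.1742  0.05  ]
 [ 0.385  -0.2647  0.105 ]
 [ 0.5079 -0.2904  0.135 ]
 [ 0.4612 -0.2167  0.146 ]]
[ 0.46100263 -0.21645181 -1.00539522] 1.0747209174975012
[[-0.8 -0.9]
 [-0.1  1.1]
 [ 1.1 -0.2]
 [ 0.3 -1.1]
 [-0.3  0.6]
 [-0.1  0.4]]
slot,tab,lever0,lever1 [[ 0.4342 -0.1742  0.05  ]
 [ 0.385  -0.2647  0.105 ]
 [ 0.5079 -0.2904  0.135 ]
 [ 0.4612 -0.2167  0.146 ]]
[[0.4755 0.26   0.042 ]
 [0.4977 0.1974 0.042 ]
 [0.441  0.1783 0.042 ]
 [0.4238 0.2427 0.042 ]] [0.06641692 0.05983346 0.0666706 ] [0.45949926 0.21961475 0.042     ]
grip top [[0.45836082 0.23794251 0.078     ]
 [0.46717154 0.19957413 0.078     ]] bystanders [[ 0.393 -0.007  0.02 ]
 [ 0.493  0.36   0.02 ]
 [ 0.409  0.328  0.02 ]
 [ 0.393  0.137  0.02 ]
 [ 0.572  0.25   0.02 ]]
```

```bash
python3 -m handwheel '{"linear":[[-0.9,-0.8,0.1],[-0.95,-0.85,0.1],[-0.95,-0.85,0.1],[-0.95,-0.85,0.1],[-0.95,-0.85,0.1]],"turn":[0,0,0,0,0],"jaw":[100,100,100,100,100]}' 40
python3 -m handwheel '{"linear":[[-0.95,-0.85,0.1],[-0.95,-0.85,0.1],[-0.95,-0.85,0.1],[-0.95,-0.85,0.1],[-0.95,-0.85,0.1]],"turn":[0,0,0,0,0],"jaw":[100,100,100,100,100]}'
python3 -m handwheel '{"linear":[[-0.95,-0.85,0],[-0.95,-0.85,0],[-0.95,-0.85,0],[-0.9,-0.8,0],[0,0,0]],"turn":[0,0,0,0.15,0.15],"jaw":[100,100,100,100,100]}'
python3 -m handwheel '{"linear":[[0,0,0],[0,0,0],[0,0,0],[0,0,0],[0,0,0]],"turn":[0.15,0.15,0.15,0.15,0.12],"jaw":[100,100,100,100,100]}'
python3 - <<'E'
from h import *
from plant import arm
s=arm.read_state();c=wristcam(s,arm.camera('wrist'));pickle.dump((s,c),open('w1.pkl','wb'))
R=Ro.from_quat(np.roll(s['ee_rot'],-1)).as_matrix();print(s['clock'],s['position'],np.degrees(np.arctan2(R[1,1],R[0,1])),s['ft_force'])
print(proj(c,[[.4595,.2196,.042],[.4628,.2188,.078]]))
cv2.imwrite('pics/w1.png',cv2.resize(c['color'][:,:,::-1],(800,500)))
E
```

```text
clock: 0.65
position: [0.2644, 0.5001, 0.1795]
ee_rot: [-0.0, 0.116, 0.993, -0.0]
ft_force: [1.0, 0.5, 0.1]
finger_gap: 0.0854
grasp_force: 0.0
clock: 1.15
position: [0.3737, 0.3433, 0.1646]
ee_rot: [-0.0, 0.116, 0.993, 0.0]
ft_force: [0.5, 0.4, 0.3]
finger_gap: 0.0855
grasp_force: 0.0
clock: 1.65
position: [0.4623, 0.2154, 0.1649]
ee_rot: [0.001, 0.271, 0.963, -0.001]
ft_force: [-0.3, 0.5, 0.2]
finger_gap: 0.0852
grasp_force: 0.0
clock: 2.15
position: [0.4591, 0.2209, 0.1646]
ee_rot: [-0.0, 0.588, 0.809, -0.0]
ft_force: [-0.3, 0.5, -0.2]
finger_gap: 0.0852
grasp_force: 0.0
2.15 [0.45910826 0.22091483 0.16461891] 17.911517965746427 [-0.30090093  0.51169435 -0.15400619]
[[319.60591524 183.47439097]
 [323.01420931 196.06892003]]
```

View pics/w1.png

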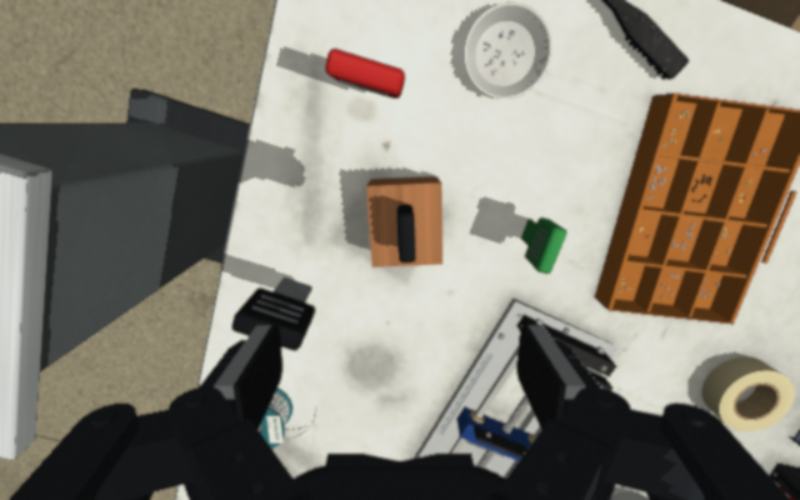

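The wrist view (800x500) shows the stand top at corners (368,184), (440,181), (442,264) and (372,266). The gauge's grip top runs from (405,207) to (407,260), almost square to the jaws.

Run:
```python
from h import *
s,c=pickle.load(open('w1.pkl','rb'))
a=back(c,np.array([[368,184],[440,181],[442,264],[372,266]])/1.25,.042);print(a.mean(0),np.linalg.norm(np.diff(a,axis=0),axis=1))
d=a[2]+a[3]-a[0]-a[1];print(np.degrees(np.arctan2(d[1],d[0])))
b=back(c,np.array([[405,207],[407,260]])/1.25,.078);d=b[1]-b[0];print(b.mean(0),np.linalg.norm(d),np.degrees(np.arctan2(d[1],d[0])))
print(deltas(s,[*b.mean(0)[:2],.047]))
```

```text
[0.46284092 0.22424115 0.042     ] [0.05349313 0.0653518  0.0553779 ]
-69.82926381612685
[0.46182535 0.22673049 0.078     ] 0.03735302025117895 -69.75417327987864
[0.15663051 0.14743802 3.92056814]
```

```bash
python3 -m handwheel '{"linear":[[0.07,0.12,0.8],[0,0,0.8],[0,0,0.8],[0,0,0.8],[0,0,0.7]],"turn":[-0.04,0,0,0,0],"jaw":[100,100,100,100,100]}' 40
python3 -m handwheel '{"linear":[[0,0,0],[0,0,0],[0,0,0],[0,0,0],[0,0,0]],"turn":[0,0,0,0,0],"jaw":[10,10,0,0,0]}'
python3 -m handwheel '{"linear":[[0,0,0],[0,0,0],[0,0,0],[0,0,0],[0,0,0]],"turn":[0,0,0,0,0],"jaw":[0,0,0,0,0]}'
```

```text
clock: 2.7
position: [0.4616, 0.224, 0.0465]
ee_rot: [-0.0, 0.569, 0.822, -0.0]
ft_force: [0.2, 0.6, 0.3]
finger_gap: 0.0854
grasp_force: 0.0
clock: 3.2
position: [0.4626, 0.2245, 0.0487]
ee_rot: [0.0, 0.57, 0.822, 0.001]
ft_force: [-0.4, 0.3, 0.5]
finger_gap: 0.0124
grasp_force: 0.0
clock: 3.7
position: [0.4621, 0.2241, 0.0478]
ee_rot: [-0.0, 0.57, 0.822, -0.0]
ft_force: [1.4, -0.1, 0.5]
finger_gap: -0.0001
grasp_force: 0.0
```

Run:
```python
from h import *
from plant import arm
s=arm.read_state();c=wristcam(s,arm.camera('wrist'));pickle.dump((s,c),open('w2.pkl','wb'))
t=arm.camera('scene')
a=cv2.resize(t['color'][150:270,180:340,::-1],(800,600),interpolation=cv2.INTER_CUBIC)
b=cv2.resize(c['color'][:,:,::-1],(480,300));a[300:,320:]=b
cv2.imwrite('pics/w2.png',a)
```

```text
(no output)
```

View pics/w2.png

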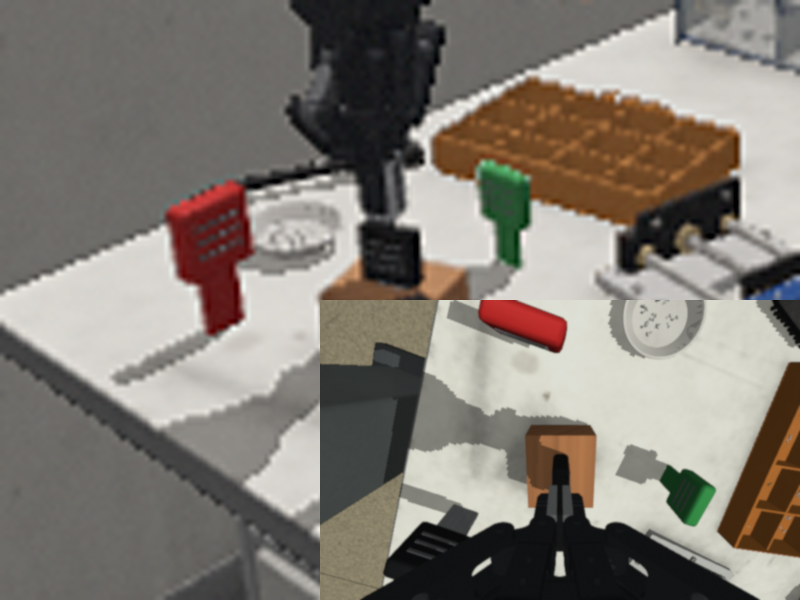

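The scene view shows the gauge still in its stand with shut fingertips at its top edge, (380,215). In the wrist inset the gauge shows just ahead of the shut fingers at (560,465). So the grasp missed, and I'll check where the tips really are.

Run:
```python
from h import *
s,c=pickle.load(open('w2.pkl','rb'));d=pickle.load(open('cams0.pkl','rb'))
p=s['position'];z=np.array([0,0,1])
P=np.array([p,p+.03*z,[.462,.224,.042],[.462,.224,.078]])
u=proj(c,P);print('wrist inset',u*.75+[320,300]);
print('scene crop',(proj(d['scene'],P)-[180,150])*5)
print(p,s['joint_positions'],s['finger_gap'])
from plant import arm
t=arm.camera('scene');w=arm.camera('wrist')
a=cv2.resize(t['color'][175:225,215:295,::-1],(800,500),interpolation=cv2.INTER_CUBIC)
b=cv2.resize(w['color'][120:300,200:440,::-1],(800,600),interpolation=cv2.INTER_CUBIC)
cv2.imwrite('pics/w3.png',np.vstack([cv2.resize(a,(480,300)),cv2.resize(b[:300*2],(480,300))]))
```

```text
wrist inset [[559.86826068 474.57762908]
 [559.94731161 491.98560199]
 [559.69737391 471.91912384]
 [559.75713827 492.28516266]]
scene crop [[389.26483816 267.33037782]
 [384.3138529  220.70022304]
 [390.24682649 276.28263807]
 [384.32101663 220.46615486]]
[0.46208524 0.22414429 0.04776424] [-0.75595886  0.40316912  0.27704192  2.0653478  -0.16862682  0.69399118
 -0.01190233] -7.91811545547401e-05
```

View pics/w3.png

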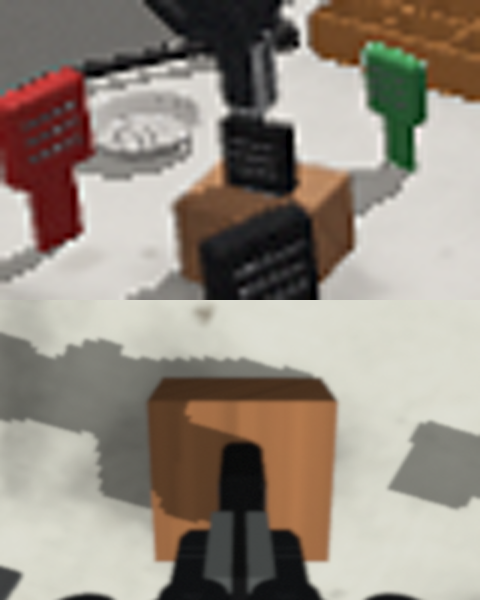

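The visible tips sit about 30 mm higher than the nominal TCP, just above the gauge's top. I'll open, go 15 mm lower, then close and check the gap.

```bash
python3 -m handwheel '{"linear":[[0,0,0],[0,0,0],[0,0,0],[0,0,0],[0,0,0]],"turn":[0,0,0,0,0],"jaw":[60,60,60,60,60]}' 40
python3 - <<'E'
from h import *
from plant import arm
s=arm.read_state();w=wristcam(s,arm.camera('wrist'));t=arm.camera('scene');print(s['finger_gap'],s['position'])
p=s['position']
a=cv2.resize(t['color'][160:225,215:295,::-1],(640,520)[::1],interpolation=cv2.INTER_CUBIC)
b=cv2.resize(w['color'][:,:,::-1],(480,300))
o=np.zeros((520,800,3),np.uint8);o[:,:400]=a[:,120:520];o[:250,400:]=cv2.resize(b,(400,250))
o[250:500,400:]=cv2.resize(w['color'][150:350,160:480,::-1],(400,250))
cv2.imwrite('pics/w4.png',o)
E
```

```text
clock: 4.4
position: [0.4621, 0.2241, 0.0478]
ee_rot: [-0.0, 0.57, 0.822, 0.0]
ft_force: [1.0, 0.8, -0.1]
finger_gap: 0.0513
grasp_force: 0.0
0.051324206825063334 [0.4620897  0.22414824 0.04778946]
```

View pics/w4.png

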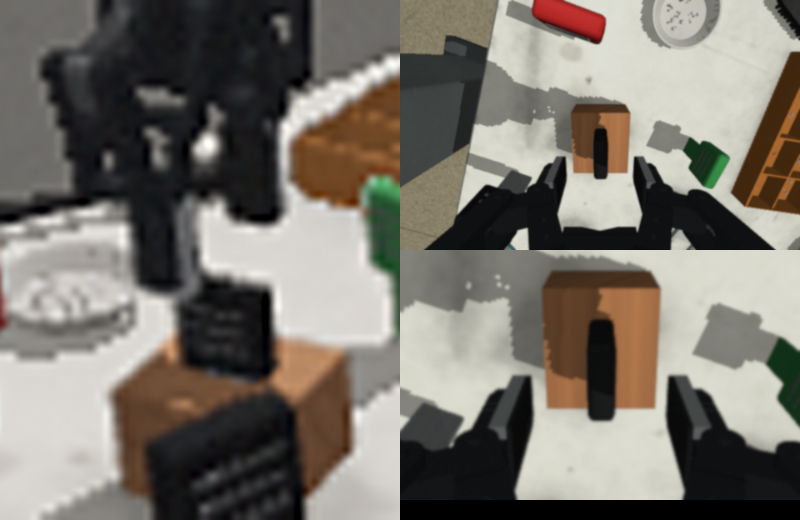

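The wrist and scene crops agree: the open tips at (530,378) and (668,378) sit about 32 mm short of the nominal TCP, and the gauge is at (601,370), about 4 mm toward tool +x. From here on I'll command z 32 mm lower.

```bash
python3 -m handwheel '{"linear":[[0.1,0,0.3],[0,0,0.4],[0,0,0.3],[0,0,0],[0,0,0]],"turn":[0,0,0,0,0],"jaw":[60,60,60,10,0]}' 40
python3 -m handwheel '{"linear":[[0,0,0],[0,0,0],[0,0,0],[0,0,0],[0,0,0]],"turn":[0,0,0,0,0],"jaw":[0,0,0,0,0]}'
```

```text
clock: 5.0
position: [0.4608, 0.2266, 0.0172]
ee_rot: [-0.0, 0.57, 0.822, -0.001]
ft_force: [0.2, 0.1, -0.5]
finger_gap: 0.023
grasp_force: 0.0
clock: 5.5
position: [0.4611, 0.227, 0.0179]
ee_rot: [0.0, 0.57, 0.822, 0.0]
ft_force: [0.1, -0.4, -1.1]
finger_gap: 0.0113
grasp_force: 42.3
```

```bash
python3 -m handwheel '{"linear":[[0,0,-0.6],[0,0,-0.9],[0,0,-0.95],[0,0,-0.9],[-0.4,-0.2,0]],"turn":[0,0,0,0,0],"jaw":[0,0,0,0,0]}'
python3 -m handwheel '{"linear":[[-0.8,-0.36,0],[-0.9,-0.41,0],[-0.9,-0.41,0],[-0.9,-0.41,0],[-0.9,-0.41,0]],"turn":[0,0,0,0,0],"jaw":[0,0,0,0,0]}'
python3 -m handwheel '{"linear":[[-0.9,-0.41,0],[-0.9,-0.41,0],[-0.9,-0.41,0],[-0.9,-0.41,0],[-0.9,-0.41,0]],"turn":[0,0,0,0,0],"jaw":[0,0,0,0,0]}'
python3 -m handwheel '{"linear":[[-0.9,-0.41,0],[-0.8,-0.36,0],[-0.6,-0.25,0],[0,0,0],[0,0,0]],"turn":[0,0,0.15,0.15,0.15],"jaw":[0,0,0,0,0]}'
python3 -m handwheel '{"linear":[[0,0,0],[0,0,0],[0,0,0],[0,0,0],[0,0,0]],"turn":[0.15,0.15,0.15,0.15,0.15],"jaw":[0,0,0,0,0]}'
python3 -m handwheel '{"linear":[[0,0,0],[0,0,0],[0,0,0],[0,0,0],[0,0,0]],"turn":[0.15,0.01,0,0,0],"jaw":[0,0,0,0,0]}'
python3 - <<'E'
from h import *
from plant import arm
s=arm.read_state();w=wristcam(s,arm.camera('wrist'));t=arm.camera('top');e=arm.camera('scene');pickle.dump((s,w,t,e),open('w5.pkl','wb'))
R=Ro.from_quat(np.roll(s['ee_rot'],-1)).as_matrix();print(s['clock'],s['position'],np.degrees(np.arctan2(R[1,1],R[0,1])),s['finger_gap'],s['grasp_force'],s['joint_positions'])
P=np.array([.461,-.21645]);
p=[.46100263,-.21645181,-1.00539522]
print(proj(w,W(p,np.array([[-50,0,50],[-70,28,50],[-70,-28,50],[-30,28,50],[-30,-28,50]])/1e3))*1.25,deltas(s,[.4342,-.1742,s['position'][2]]))
cv2.imwrite('pics/w5.png',cv2.resize(w['color'][:,:,::-1],(800,500)))
E
```

```text
clock: 6.0
position: [0.4623, 0.2165, 0.1218]
ee_rot: [0.001, 0.569, 0.823, 0.004]
ft_force: [0.1, -1.3, -0.7]
finger_gap: 0.0111
grasp_force: 42.3
clock: 6.5
position: [0.4486, 0.0671, 0.1175]
ee_rot: [-0.0, 0.57, 0.822, -0.001]
ft_force: [0.3, 0.5, 0.1]
finger_gap: 0.0109
grasp_force: 42.3
clock: 7.0
position: [0.4381, -0.0806, 0.1176]
ee_rot: [-0.001, 0.57, 0.822, -0.0]
ft_force: [1.3, -0.7, 0.1]
finger_gap: 0.0112
grasp_force: 42.3
clock: 7.5
position: [0.4336, -0.1555, 0.1175]
ee_rot: [-0.001, 0.742, 0.671, -0.001]
ft_force: [-0.1, 0.6, -0.6]
finger_gap: 0.011
grasp_force: 42.3
clock: 8.0
position: [0.4338, -0.1546, 0.1176]
ee_rot: [-0.0, 0.936, 0.353, -0.001]
ft_force: [-0.5, 0.5, -0.0]
finger_gap: 0.0113
grasp_force: 42.3
clock: 8.5
position: [0.4348, -0.1544, 0.1182]
ee_rot: [-0.0, 0.96, 0.281, -0.0]
ft_force: [0.4, -0.2, -0.4]
finger_gap: 0.0113
grasp_force: 42.3
8.5 [ 0.43478113 -0.15442693  0.11818816] -57.34351906248329 0.011288500792399993 42.27318227291107 [-0.42487798  0.26637656  0.80211864  2.13970673 -0.25918164  0.83151709
 -0.46473433]
[[424.46870033 264.89484979]
 [393.62390588 222.73718064]
 [393.65371275 304.19561098]
 [457.33199776 222.98171902]
 [453.38742116 304.42002371]] [-3.71961201e-01  5.44459515e-01 -1.36506267e-04]
```

View pics/w5.png

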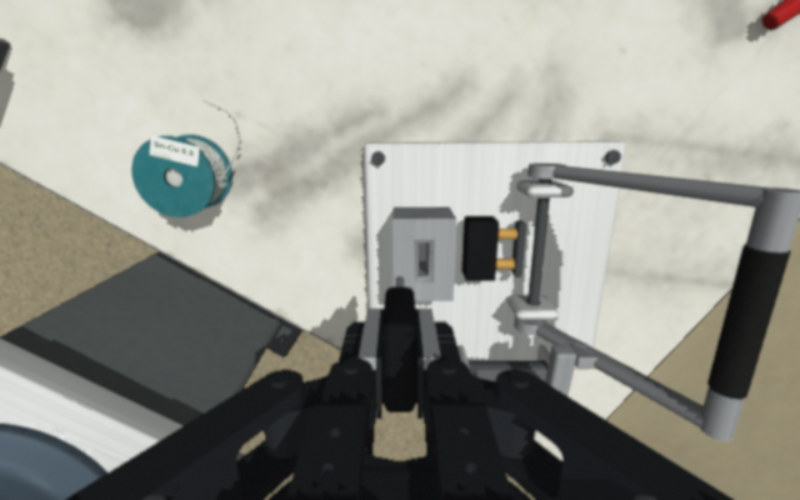

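In the wrist view the slot is at (424,260). The block top runs from (394,219) to (453,299), and the held gauge's grip runs from (400,288) to (400,410) with the blade tip near (400,280). I'll compare these with the projected gauge.

Run:
```python
from h import *
s,w,t,e=pickle.load(open('w5.pkl','rb'))
L=np.array([[-50,0,50],[-70,28,50],[-30,28,50],[-30,-28,50],[-70,-28,50],[-90,72,12],[90,72,12]])/1e3
uv=np.array([[424,260],[394,219],[454,218],[453,299],[392,298],[366,145],[624,145]])/1.25
p,r=fit(w,L,uv,[.461,-.2164,-1.005]);print(p,r.round(1).tolist());sl=W(p,L[:1])[0];print(sl,back(w,uv[:1],.05))
print('slot in units',deltas(s,[*sl[:2],s['position'][2]]))
R=Ro.from_quat(np.roll(s['ee_rot'],-1)).as_matrix()
# gauge points, tool coords (x,y,height above gauge origin); origin world z = TCP z-.006
for n,(x,y,h) in dict(bladeF=(.01,0,0),bladeFtop=(.01,0,.03),gripFbot=(.018,0,.03),gripFtop=(.018,0,.066),gripRtop=(-.018,0,.066),sideL=(.018,-.006,.066),sideR=(.018,.006,.066)).items():
    P=s['position']+R@np.array([x,y,0])+[0,0,h-.006]; print(n,(proj(w,[P])*1.25).round(1))
im=np.zeros((600,800,3),np.uint8)
im[:,:]=cv2.resize(w['color'][200:350,220:420,::-1],(800,600),interpolation=cv2.INTER_CUBIC)
cv2.imwrite('pics/w6.png',im)
```

```text
[ 0.46280504 -0.21418677 -1.00678065] [[-0.7, 0.6], [-1.5, -0.5], [1.7, 0.5], [-0.7, 1.3], [0.1, 1.9], [-1.8, -2.0], [2.9, -0.9]]
[ 0.43607583 -0.17193101  0.05      ] [[ 0.43684431 -0.17211605  0.05      ]]
slot in units [-2.78506119e-01  5.14522577e-01 -1.26001936e-04]
bladeF [[399.1 266.8]]
bladeFtop [[399.1 291.3]]
gripFbot [[399.1 273.4]]
gripFtop [[399.  312.6]]
gripRtop [[399.1 405. ]]
sideL [[380.6 312.6]]
sideR [[417.3 312.6]]
```

View pics/w6.png

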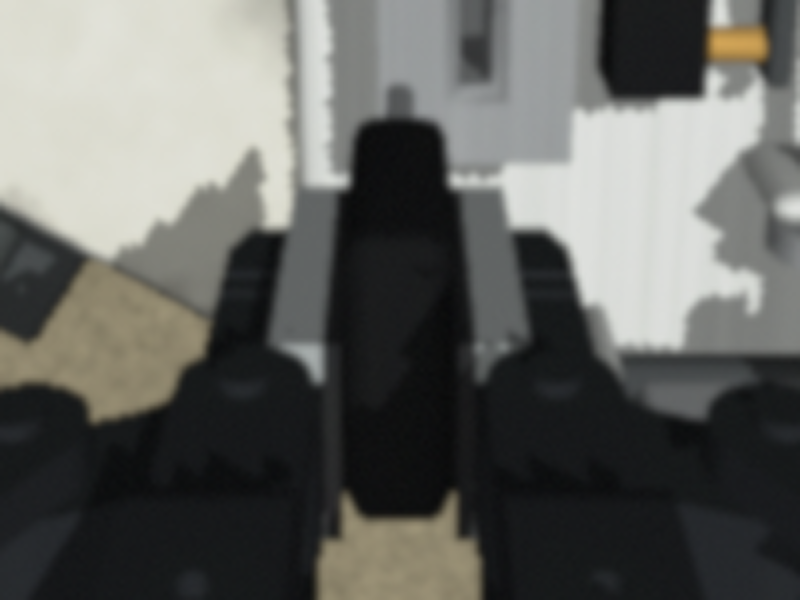

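Every estimate agrees on about -4.2 mm along tool x and +15.3 mm along tool y. I'll shift by that and go down in stages, watching the force.

```bash
python3 -m handwheel '{"linear":[[-0.07,0.25,0],[-0.07,0.26,0.5],[0,0,0.7],[0,0,0.7],[0,0,0]],"turn":[0,0,0,0,0],"jaw":[0,0,0,0,0]}'
python3 -m handwheel '{"linear":[[0,0,0.1],[0,0,0.1],[0,0,0.1],[0,0,0.05],[0,0,0]],"turn":[0,0,0,0,0],"jaw":[0,0,0,0,0]}'
```

```text
clock: 9.15
position: [0.4378, -0.1695, 0.0594]
ee_rot: [-0.001, 0.96, 0.28, -0.002]
ft_force: [-0.6, 0.4, 0.2]
finger_gap: 0.0113
grasp_force: 42.3
clock: 9.65
position: [0.4397, -0.1695, 0.0509]
ee_rot: [-0.0, 0.96, 0.281, 0.0]
ft_force: [-0.6, 0.2, -1.3]
finger_gap: 0.0111
grasp_force: 42.3
```

```bash
python3 -m handwheel '{"linear":[[0,0,0.1],[0,0,0.1],[0,0,0.1],[0,0,0.1],[0,0,0.1]],"turn":[0,0,0,0,0],"jaw":[0,0,0,0,0]}'
```

```text
clock: 10.15
position: [0.4395, -0.1695, 0.0354]
ee_rot: [-0.0, 0.96, 0.281, -0.0]
ft_force: [0.7, 0.5, -0.7]
finger_gap: 0.0113
grasp_force: 42.3
```

Going in freely. Now the last 10 mm.

```bash
python3 -m handwheel '{"linear":[[0,0,0.1],[0,0,0.1],[0,0,0.1],[0,0,0.05],[0,0,0.05]],"turn":[0,0,0,0,0],"jaw":[0,0,0,0,0]}'
```

```text
clock: 10.65
position: [0.4396, -0.1694, 0.0256]
ee_rot: [-0.002, 0.96, 0.28, 0.0]
ft_force: [-10.3, 4.7, 41.8]
finger_gap: 0.011
grasp_force: 48.4
```

```bash
python3 -m handwheel '{"linear":[[0,0,-0.05],[0,0,0],[0,0,0],[0,0,0],[0,0,0]],"turn":[0,0,0,0,0],"jaw":[0,30,50,50,50]}'
python3 -m handwheel '{"linear":[[0,0,-0.4],[0,0,-0.6],[0,0,-0.6],[0,0,-0.6],[0,0,-0.3]],"turn":[0,0,0,0,0],"jaw":[50,50,50,50,50]}'
python3 - <<'E'
from h import *
from plant import arm
s=arm.read_state();w=wristcam(s,arm.camera('wrist'));e=arm.camera('scene');t=arm.camera('top');pickle.dump((s,w,t,e),open('w7.pkl','wb'))
print(s['position'],s['finger_gap'])
# edge-free check: dark-grip pixels in scene crop vs projection
p=[.4628,-.2142,-1.0068]
for h in (.050,.086):
  print(h,proj(e,W(p,[[-.056,-.018,h],[-.056,.018,h],[-.044,-.018,h],[-.044,.018,h]])).round(1).tolist())
g=cv2.cvtColor(e['color'],cv2.COLOR_RGB2GRAY)
u=proj(e,W(p,[[-.05,0,.06]]))[0].astype(int);print(u)
print(g[u[1]-26:u[1]+16,u[0]-14:u[0]+15:2])
E
```

```text
clock: 11.15
position: [0.4395, -0.1695, 0.025]
ee_rot: [-0.0, 0.96, 0.281, -0.0]
ft_force: [1.0, 0.1, -0.3]
finger_gap: 0.0426
grasp_force: 0.0
clock: 11.65
position: [0.4405, -0.17, 0.1021]
ee_rot: [0.001, 0.96, 0.28, 0.001]
ft_force: [-0.2, -0.9, -0.1]
finger_gap: 0.0426
grasp_force: 0.0
[ 0.44049179 -0.16999551  0.10214263] 0.04260446877991494
0.05 [[363.0, 273.3], [364.2, 262.6], [368.7, 273.9], [369.7, 263.2]]
0.086 [[363.8, 259.9], [365.0, 249.4], [369.6, 260.5], [370.6, 250.0]]
[366 264]
[[199 204 210 213 213 211 212 212 212 212 216 216 217 219 219]
 [206 208 212 213 217 215 215 215 215 214 217 218 218 217 218]
 [212 213 216 215 217 215 215 216 216 215 216 218 217 217 214]
 [215 216 217 217 217 217 217 217 218 217 216 218 218 219 216]
 [217 217 217 218 219 218 218 218 217 218 218 218 218 219 219]
 [219 219 218 218 219 221 219 218 216 217 217 217 218 218 221]
 [219 220 219 218 219 219 219 218 217 218 218 218 218 218 219]
 [219 220 220 220 217 219 220 219 218 218 219 220 219 219 217]
 [220 220 220 220 220 221 220 220 220 219 219 219 219 218 217]
 [220 219 218 221 220 219 219 21
[... 1347 characters left out ...]
3 220]
 [220 216 222 180 102 108  34  16   9 181 176 172 210 222 221]
 [219 216 221 178 103 109  29  20  13 180 176 172 209 222 224]
 [218 216 221 180 104 110  30  20  10 179 175 174 209 223 202]
 [219 215 222 129 105 109  27  16   9 178 176 172 219 224 167]
 [218 216 223 112 104 109  63  14   2 178 176 174 221 224 131]
 [217 217 217 113 105 107 106 103 169 179 176 173 220 224 122]
 [217 220 173 115 107 108 110 105 180 178 175 173 221 225 124]
 [219 169 150 116 106 108 111 102 177 177 176 173 220 225 106]
 [221 139 123  93  94 101 106 154 180 181 179 175 221 225 102]
 [168 139 120  89  89  92  94 108 113 132 146 159 222 227 103]
 [150 141 121  90  92  90  91  93  89  93 100 101 223 174  64]]
```

The scene check shows the gauge's grip at rows 251–274, and the seated position predicts 250–274, so it's fully seated. Tool x now points along press +y and tool y along press +x. Next is the catch: shut the jaws, go inside the tab, lower, and push outward.

```bash
python3 -m handwheel '{"linear":[[-0.4,0.4,0],[-0.6,0.45,0],[-0.6,0.45,0],[-0.5,0.27,0],[0,0,0]],"turn":[0,0,0,0,0],"jaw":[20,0,0,0,0]}'
python3 -m handwheel '{"linear":[[0,0,0.5],[0,0,0.5],[0,0,0.5],[0,0,0.3],[0,0,0]],"turn":[0,0,0,0,0],"jaw":[0,0,0,0,0]}'
python3 -m handwheel '{"linear":[[-0.2,0,0],[-0.25,0,0],[-0.25,0,0],[-0.25,0,0],[-0.25,0,0]],"turn":[0,0,0,0,0],"jaw":[0,0,0,0,0]}'
python3 -m handwheel '{"linear":[[-0.25,0,0],[-0.25,0,0],[-0.25,0,0.05],[-0.3,0,0.1],[-0.3,0,0.1]],"turn":[0,0,0,0,0],"jaw":[0,0,0,0,0]}'
python3 - <<'E'
from h import *
from plant import arm
s=arm.read_state()
p=[.4628,-.2142,-1.0068];d=s['position'][:2]-p[:2];c,q=np.cos(p[2]),np.sin(p[2]);print('local',c*d[0]+q*d[1],-q*d[0]+c*d[1],s['position'][2])
E
```

```text
clock: 12.3
position: [0.41, -0.245, 0.0996]
ee_rot: [-0.0, 0.96, 0.278, -0.001]
ft_force: [0.1, 0.4, -0.3]
finger_gap: 0.0001
grasp_force: 0.0
clock: 12.8
position: [0.4111, -0.242, 0.0449]
ee_rot: [-0.001, 0.96, 0.281, -0.001]
ft_force: [0.6, 0.5, -1.1]
finger_gap: -0.0
grasp_force: 0.0
clock: 13.3
position: [0.3811, -0.263, 0.0466]
ee_rot: [0.0, 0.96, 0.28, 0.0]
ft_force: [0.7, 0.9, -0.1]
finger_gap: -0.0002
grasp_force: 0.1
clock: 13.8
position: [0.3468, -0.2847, 0.0385]
ee_rot: [-0.0, 0.96, 0.281, -0.0]
ft_force: [-0.4, -0.3, 0.1]
finger_gap: -0.0001
grasp_force: 0.0
local -0.002464381023616173 -0.1357473960342831 0.03846656640892099
```

```bash
python3 -m handwheel '{"linear":[[0.1,0,-0.8],[0.1,0,-0.9],[0.1,0,-0.9],[0.1,0,-0.9],[0.1,0,-0.8]],"turn":[0,0,0,0,0],"jaw":[0,0,0,0,0]}'
python3 -m handwheel '{"linear":[[0.8,0.6,0],[0.8,0.6,0],[0.8,0.6,0],[0.8,0.6,0],[0.7,0.55,0]],"turn":[0,0,0,0,0],"jaw":[0,50,100,100,100]}'
python3 - <<'E'
from h import *
from plant import arm
s=arm.read_state();w=wristcam(s,arm.camera('wrist'));t=arm.camera('top');e=arm.camera('scene');s0,w0,t0,e0=pickle.load(open('w7.pkl','rb'))
pickle.dump((s,w,t,e),open('w8.pkl','wb'))
p=[.4628,-.2142,-1.0068];d=s['position'][:2]-p[:2];c,q=np.cos(p[2]),np.sin(p[2]);print('local',c*d[0]+q*d[1],-q*d[0]+c*d[1],s['position'][2])
d0=pickle.load(open('cams0.pkl','rb'))
f=lambda i:cv2.cvtColor(i['color'],cv2.COLOR_RGB2GRAY).astype(int)
for n,a,b in(('scene',d0['scene'],e),('top',d0['top'],t)):
  print(n)
  for th in(0,1.5):
    P=W(p,[[x,-.09-r*np.sin(th),.035+r*np.cos(th)] for r in(.055,.065,.074) for x in(-.008,0,.008)])
    u=proj(b,P).round().astype(int);print(th,u[[0,8]].tolist(),f(a)[u[:,1],u[:,0]],f(b)[u[:,1],u[:,0]])
# dark sleeve of bar, wrist
u=proj(w,W(p,[[.0875,-.03,.135],[.0875,0,.135],[.0875,.03,.135]]));print('bar pred wrist',u)
g=f(w);m=((g<45)).astype(np.uint8)
n,l,st,ce=cv2.connectedComponentsWithStats(m)
print([(st[i].tolist(),ce[i].round(1).tolist()) for i in range(1,n) if st[i,4]>400])
E
```

```text
clock: 14.3
position: [0.3596, -0.2766, 0.1686]
ee_rot: [-0.0, 0.96, 0.28, 0.0]
ft_force: [-0.6, -0.4, -0.2]
finger_gap: 0.0
grasp_force: 0.0
clock: 14.8
position: [0.5073, -0.2879, 0.167]
ee_rot: [-0.0, 0.96, 0.281, -0.0]
ft_force: [0.7, -0.4, -0.2]
finger_gap: 0.058
grasp_force: 0.0
local 0.0861077460181567 -0.0017776376912968794 0.16701450411906496
scene
0 [[387, 285], [396, 278]] [ 79  78  80 103 135 133  40 142  83] [ 21  97 102  43 230  76  43 150  90]
1.5 [[384, 326], [393, 335]] [117 128 128 131 132 130 133 133 130] [ 84 102  73  83  86  86 109 113 103]
top
0 [[423, 244], [430, 241]] [64 53 56 46 65 84 34 46 77] [53 51 55 53 52 55 54 55 57]
1.5 [[430, 262], [439, 265]] [135 138 138 143 138 141  81 129 145] [59 56 55 56 54 54 52 53 54]
bar pred wrist [[321.12249524 251.0686646 ]
 [321.39419164 211.84472962]
 [321.68878066 169.31586144]]
[([214, 153, 25, 43, 898], [225.6, 173.8]), ([312, 162, 20, 98, 1840], [321.8, 209.9]), ([150, 164, 31, 45, 972], [164.5, 185.6]), ([0, 253, 603, 147, 38018], [299.8, 349.4])]
```

The bar's sleeve is at wrist pixel (322,210), within 2 px of the prediction. The pixels where the open catch should lie have changed from floor to steel tone. Next I'll lower onto the bar and grip it.

```bash
python3 -m handwheel '{"linear":[[0.06,0.06,0.2],[0,0,0.7],[0,0,0.8],[0,0,0.8],[0,0,0.3]],"turn":[0,0,0,0,0],"jaw":[100,100,100,100,100]}' 60
python3 -m handwheel '{"linear":[[0,0,0],[0,0,0],[0,0,0],[0,0,0],[0,0,0]],"turn":[0,0,0,0,0],"jaw":[40,10,0,0,0]}'
python3 -m handwheel '{"linear":[[0,0,0],[0,0,0],[0,0,0],[0,0,0],[0,0,0]],"turn":[0,0,0,0,0],"jaw":[0,0,0,0,0]}'
```

```text
clock: 15.45
position: [0.5061, -0.2875, 0.0815]
ee_rot: [-0.002, 0.96, 0.28, -0.002]
ft_force: [-0.7, 0.4, -0.3]
finger_gap: 0.0855
grasp_force: 0.0
clock: 15.95
position: [0.5094, -0.2888, 0.0845]
ee_rot: [0.001, 0.96, 0.281, 0.001]
ft_force: [1.5, -2.1, 5.3]
finger_gap: 0.0127
grasp_force: 38.8
clock: 16.45
position: [0.5095, -0.2889, 0.0845]
ee_rot: [0.001, 0.96, 0.281, 0.001]
ft_force: [-0.2, -0.3, 6.3]
finger_gap: 0.0118
grasp_force: 58.8
```

The gap of 11.8 mm on a 15 mm bar, with an upward force, means only the tips are on the bar's upper half. I'll reopen, go 13 mm lower and grip again.

```bash
python3 -m handwheel '{"linear":[[0,0,0],[0,0,0],[0,0,0.2],[0,0,0.25],[0,0,0]],"turn":[0,0,0,0,0],"jaw":[40,40,40,40,10]}' 60
python3 -m handwheel '{"linear":[[0,0,0],[0,0,0],[0,0,0],[0,0,0],[0,0,0]],"turn":[0,0,0,0,0],"jaw":[0,0,0,0,0]}'
```

```text
clock: 16.95
position: [0.5078, -0.2876, 0.0686]
ee_rot: [-0.001, 0.96, 0.281, -0.001]
ft_force: [-0.9, 0.7, -1.0]
finger_gap: 0.0206
grasp_force: 0.0
clock: 17.45
position: [0.5082, -0.288, 0.0697]
ee_rot: [-0.001, 0.96, 0.281, -0.001]
ft_force: [0.8, -1.6, -7.1]
finger_gap: 0.0124
grasp_force: 58.3
```

The force has changed sign, so the middle of the pads is in between. I'll reopen, rise 7 mm and grip.

```bash
python3 -m handwheel '{"linear":[[0,0,0],[0,0,0],[0,0,-0.24],[0,0,0],[0,0,0]],"turn":[0,0,0,0,0],"jaw":[40,40,40,10,0]}' 60
python3 -m handwheel '{"linear":[[0,0,0],[0,0,0],[0,0,0],[0,0,0],[0,0,0]],"turn":[0,0,0,0,0],"jaw":[0,0,0,0,0]}'
```

```text
clock: 17.95
position: [0.5096, -0.2889, 0.0787]
ee_rot: [0.001, 0.96, 0.281, 0.001]
ft_force: [-1.0, 0.8, 5.5]
finger_gap: 0.0121
grasp_force: 58.4
clock: 18.45
position: [0.5096, -0.2889, 0.0786]
ee_rot: [0.001, 0.96, 0.281, 0.001]
ft_force: [-0.1, 0.3, 5.9]
finger_gap: 0.0122
grasp_force: 58.4
```

```bash
python3 -m handwheel '{"linear":[[0,-0.27,-0.14],[0,-0.27,-0.11],[0,-0.29,-0.09],[0,-0.29,-0.07],[0,-0.3,-0.04]],"turn":[0,0,0,0,0],"jaw":[0,0,0,0,0]}'
```

```text
clock: 18.95
position: [0.4893, -0.2574, 0.0937]
ee_rot: [0.006, 0.96, 0.28, 0.003]
ft_force: [4.6, -8.2, 4.9]
finger_gap: 0.0118
grasp_force: 58.4
```

The lever moved 37 mm with no block, so the catch is open. I'll keep going to the stop.

```bash
python3 -m handwheel '{"linear":[[0,-0.3,-0.03],[0,-0.3,0],[0,-0.3,0.01],[0,-0.3,0.04],[0,-0.3,0.06]],"turn":[0,0,0,0,0],"jaw":[0,0,0,0,0]}'
python3 -m handwheel '{"linear":[[0,-0.1,0.02],[0,0,0],[0,0,0],[0,0,0],[0,0,0]],"turn":[0,0,0,0,0],"jaw":[0,0,0,0,0]}'
python3 - <<'E'
from h import *
from plant import arm
s=arm.read_state()
p=[.4628,-.2142,-1.0068];d=s['position'][:2]-p[:2];c,q=np.cos(p[2]),np.sin(p[2]);print('local',c*d[0]+q*d[1],-q*d[0]+c*d[1],s['position'][2]);f=s['ft_force'];print('F local',c*f[0]+q*f[1],f[2])
E
```

```text
clock: 19.45
position: [0.4664, -0.2215, 0.0931]
ee_rot: [0.007, 0.96, 0.28, 0.005]
ft_force: [0.7, -6.6, 14.5]
finger_gap: 0.012
grasp_force: 62.1
clock: 19.95
position: [0.4641, -0.218, 0.0921]
ee_rot: [0.006, 0.96, 0.28, 0.004]
ft_force: [0.1, -7.6, 18.6]
finger_gap: 0.012
grasp_force: 62.3
local 0.0038866048980086406 -0.0009538787394576245 0.09211831917835753
F local 6.486062047612835 18.612265752395295
```

```bash
python3 -m handwheel '{"linear":[[0,-0.1,0],[0,-0.1,0],[0,-0.1,0],[0,0,0],[0,0,0]],"turn":[0,0,0,0,0],"jaw":[0,0,0,0,0]}'
python3 - <<'E'
from h import *
from plant import arm
s=arm.read_state()
p=[.4628,-.2142,-1.0068];d=s['position'][:2]-p[:2];c,q=np.cos(p[2]),np.sin(p[2]);print('local',c*d[0]+q*d[1],-q*d[0]+c*d[1],s['position'][2]);f=s['ft_force'];print('F local',c*f[0]+q*f[1],f[2])
E
```

```text
clock: 20.45
position: [0.4625, -0.2156, 0.0919]
ee_rot: [0.012, 0.96, 0.279, 0.006]
ft_force: [10.7, -21.2, -2.9]
finger_gap: 0.0119
grasp_force: 59.9
local 0.0010011818373864838 -0.0009536455376025786 0.09192091453842632
F local 23.657732145262973 -2.916497171751513
```

The force jumped to 24 N with almost no further travel, so the lever is on its stop. A final numeric check of the gauge and catch, then I'll hand in.

Run:
```python
from h import *
from plant import arm
e=arm.camera('scene');t=arm.camera('top');d0=pickle.load(open('cams0.pkl','rb'));e0=pickle.load(open('w7.pkl','rb'))[3]
f=lambda i:cv2.cvtColor(i['color'],cv2.COLOR_RGB2GRAY).astype(int)
print('gauge diff',np.abs(f(e)-f(e0))[250:276,360:372].mean(), f(e)[248:278,367])
p=[.4628,-.2142,-1.0068]
for n,a,b in(('scene',d0['scene'],e),('top',d0['top'],t)):
  for th in(0,1.5):
    u=proj(b,W(p,[[x,-.09-r*np.sin(th),.035+r*np.cos(th)] for r in(.05,.06,.07) for x in(-.008,0,.008)])).round().astype(int)
    print(n,th,f(a)[u[:,1],u[:,0]],f(b)[u[:,1],u[:,0]])
for n,(x,y) in dict(reel=(405,300),dish=(237,252)).items():
  x=int(x*.8);y=int(y*.8);print(n,np.abs(f(t)-f(d0['top']))[y-12:y+12,x-12:x+12].mean())
s=arm.read_state();print(s['clock'],s['position'],s['ft_force'])
```

```text
gauge diff 1.4647435897435896 [220 220 228 143  46  35  36  36  40  38  39  38  40  31  23  19  22  18
  17  21  16  16  16  23  14   8  99 171 177 182]
scene 0 [ 75  78  79  80  76  80  46 112 159] [ 18 124 224  42 171 223  45  82  90]
scene 1.5 [112 110 114 129 131 132 131 131 130] [148 146 147 113 171 137  71 143 171]
top 0 [62 53 55 64 66 56 46 46 84] [48 48 47 51 48 49 51 47 47]
top 1.5 [134 140 143 141 138 142 127 141 137] [ 44  36  35  35  32  25  21  17 101]
reel 6.074652777777778
dish 7.078125
20.55 [ 0.46253014 -0.21558825  0.09193879] [ 10.21404595 -21.25887114  -1.48383392]
```

```bash
python3 -c "
from plant import arm
print(arm.close_job())"
```

```text
the job is handed in; nothing more can be done
None
```

I handed the job in at about 20.6 s: the gauge is seated in the press slot, the safety catch was pushed open before the lever was pulled, and the gripper is holding the lever at its forward stop. I never moved the reel or the dish, and I inferred the open catch from the lever pulling freely and from changed pixels rather than seeing it in a picture.

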